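# Clamp a gearmotor by running the fixture's pin through its L-shaped slot

### The arm

A 7-joint arm with a two-finger parallel gripper is mounted at the origin on the work surface. World frame = base frame: x ahead of the robot, y to its left, z up, the work surface at z = 0. Lengths are in mm, angles in rad, forces in N, time in s.
With the tool pointing down it reaches from about 425 to 925 mm from the base axis. Payload 6.8 kg.
Tool frame: the origin (TCP) lies midway between the tips of the shut fingers; the grasp point (between the pads) lies 19 mm behind it; y points along the fingers, z is the direction in which the jaws open and shut, and the axes are right-handed (so a half turn about y gives the same grasp; the last joint's range is limited). The gripper opens to 85 mm and grips with 20 to 120 N. Pads are 22 mm wide; open, the fingers measure 114 mm over their backs; the gripper's body (76 mm by 85 mm) begins 54 mm behind the grasp point. The pads swing forward as they close: fully open they stand 13 mm farther back than shut.
Start: joints at [-1.227, 0.477, 0.022, 1.555, -0.011, 1.109, -0.083], TCP at [294.694, 607.291, 231.308] pointing down, gripper open.
Joint ranges: [-2.96, 2.96], [-0.34, 2.1], [-1.41, 1.46], [0.24, 2.44], [-1.37, 4.51], [0.17, 1.92], [-2.96, 2.96]. Speed limits (rad/s): [2.39, 2.39, 3.14, 3.14, 3.14, 3.14, 3.14].

### API

Orientations are given as a 3x3 rotation matrix whose columns are the frame's x, y, z axes.
In Python, from plant import monitor, eyes, finish_job gives the robot as it stands.
- The arm moves only by the tool arm_command, never from a script. Its argument "increments" is a list of rows, each a list of 5 numbers: the shift along the tool's x, y, z in mm, then the turn about the tool's y in rad, then the opening, from 0 (shut) to 1 (fully open). In form: [[dx, dy, dz, turn, gripper], ...]. A call has 1 to 12 rows; each row is the pose to reach, as a shift and turn from the pose measured when the call began, along the tool's axes at that moment; what a row does not reach only later rows make up. A row lasts 1/8 s, in which the tool goes at most 62.5 mm and 10.7 degrees, less where a joint would pass 70% of its speed; a pose out of reach is approached as far as the arm can. A call with a gripper value outside its range is refused whole. The fingers move at their own pace and stop on an object; the grip force is fixed at half the most. Time passes only in rows, so rows that repeat a pose let the fingers close. It gives the time, the measured TCP pose, the force and the opening at its end, in the units of the state.
- monitor.state(): the state, without advancing time (a new reading comes with each control period).
- eyes.camera(name): name is "side" or "top" or "wrist"; returns a dict with "img" (400x640x3 uint8, blue, green, red), "depth" (400x640 float32, mm along the optical axis (not along the pixel's ray), 0 where there is no reading), "fx", "fy", "cx", "cy" (pixels), "R" (3x3) and "t" (3): a world point X has camera coordinates R X + t; the wrist camera has in their place "tool_from_camera" (4x4, takes a point from camera to tool coordinates, whose origin is the TCP and whose axes are the tool frame's). Camera axes: x right, y down, z forward; pixel columns grow to the right and rows downward; lengths in mm; the calibration is good to about 2 mm. A picture is of the moment at which its call begins: read the wrist's pose just before it.
- finish_job(): hands the job in, once; it reports no verdict.
The state is a dict: "time_s": time; "joints": joint angles; "qvel": joint speeds; "joint_efforts": joint torques, N m; "position": TCP position; "tool_rot": TCP orientation; "wrist_force": force on the tool from outside, world axes, zero at the start; "wrist_torque": the same for the moment, N m; "gripper_width": finger opening in mm.
Only numpy, scipy, OpenCV 4.12 (cv2) and the standard library are available. Lean on these libraries where they do the work, as an engineer would, in place of code of your own. Each camera call takes 0.05 s, during which the arm holds its last target.

### The job

Close and lock the motor fixture: with a fingertip, gently push the black knob of the fixture's pin along the long leg of the L-shaped slot to the corner, then push it sideways into the short leg, fully home to its end. Only push the knob from the side; do not grip it, pull it up or force it, and leave the other things around the fixture where they are. Then back away.

Things in the scene. Friction and masses are not known exactly. Their poses are not given: they have to be found in the camera images.
- fixture: bolted-down dark deck 270 x 180 x 12 mm (x -100..170, y -90..90 mm in its frame) with an aluminium gate plate (x -80..60, y -50..75 mm, top face 50 mm above the bench) and, past the plate at +x, a gearmotor in a nest, top below 62 mm. Origin on the bench surface, z up. The plate's L slot is 13 mm wide: long leg along +x to the corner, then short leg along +y to its end
- head (a point): centre of the top face of the black upright cylindrical knob on the 10 mm pin that stands in the slot; top 42 mm above the plate, 92 mm above the bench. The knob moves with the pin: about 3 N of friction along the long leg, 2.5 N along the short one; it stays where it is left
- slot_start (a point): on the plate's top face, at the pin's axis when the pin stands at the outer end of the long leg (travel 0)
- slot_corner (a point): on the plate's top face, where the pin's axis stands at the corner of the slot, 70 mm from slot_start along the fixture's +x
- slot_end (a point): on the plate's top face, where the pin's axis stands at the closed end of the short leg, 40 mm from slot_corner along the fixture's +y
- jaw (a joint): travel of pin and clamp jaw along the long leg (fixture +x), m: 0 at slot_start, 0.070 with the pin at the corner (hard stop). Starts between 0 and 0.030
- pin (a joint): sideways travel of the pin along the short leg (fixture +y), m: 0 in the long leg, 0.040 fully home (hard stop). The slot walls allow about 1.5 mm of play; sideways travel is free only when jaw is above about 0.068
- knob: the same knob: 28 mm diameter, 37 mm high, underside 5 mm above the plate. Sprung down; it could be pulled up 12 mm but must not be (over 4 mm fails), nor pressed by the fingers with over 35 N in all. Its origin lies on the pin's axis at bench level, 92 mm below point head
- driver: bystander: torque screwdriver with an amber handle lying on the bench along its own x, 165 mm long, 26 mm thick; origin under it, 80 mm from the handle's end, tip to +x
- bottle: bystander: small white bottle standing on the bench, 36 mm diameter, 80 mm high; origin at the centre of its underside
- spare: bystander: spare steel motor can standing on end on the bench, 36 mm diameter, 70 mm high with its shaft up; origin at the centre of its underside

How it is judged (in metres and radians):
On the way, in this order (a step that is already met when the one before it is completed fails the run):
1. the pin has been pushed along the long leg to the corner (value of joint jaw above 0.066 m and value of joint pin below 0.015 m), for 0.1 s.
2. the pin is home at the end of the short leg (value of joint jaw above 0.066 m and value of joint pin above 0.036 m), for 0.2 s.
At the end, for the whole second after the job is handed in: the pin stands at the closed end of the short leg (jaw joint above 66 mm, pin joint above 36 mm of 40), the knob is down, and the bystanders are at rest (all of step 2 and z of head in the frame of fixture below 0.094 m and horizontal distance between head and slot_end below 0.006 m and linear speed of each of driver, bottle, spare below 0.02 m/s); the robot touches nothing.
It fails at once if the knob was pulled up by more than 4 mm (z of head in the frame of fixture above 0.096 m).
It fails at once if the knob was gripped or forced (more than 35 N from the fingers) (contact force between the fingers and knob above 35 N).
It fails at once if a bystander was moved by more than 20 mm (distance of any of driver, bottle, spare from where it was at the start of the episode above 0.02 m).
It fails at once if a bystander was tipped over (angle between any of bottle, spare's own z axis and vertical above 0.4 rad).
It also fails if it takes over 45 s, if anything falls off the work surface, if the arm or the gripper's body presses on something with over 40 N, if the wrist force passes 120 N, or if a joint passes its speed limit or range.

## Working session

There is one attempt and no reset: what is moved stays moved. The work goes in short steps, Python scripts to look and compute and a tool call to move; the robot and the scene stay as the last step left them, time stands still between calls to the robot, and variables do not carry over. Pictures are saved under pics/ and viewed, and the job is handed in when it is done.

Besides the shell and the picture viewer there is one more tool, called after "Call:" as name(argument=value, ...), one argument or row to a line, values as JSON. arm_command: Moves the arm, as the interface text tells. Its arguments: {"type":"object","properties":{"increments":{"type":"array"}},"required":["increments"]}

```bash
mkdir -p pics; cat > h.py <<'E'
import numpy as np, cv2
from plant import monitor, eyes, finish_job
def grab(n):
    s=monitor.state(); c=eyes.camera(n)
    if 'R' in c: R,t=np.array(c['R']),np.array(c['t'])
    else:
        T=np.array(c['tool_from_camera']); Rw=np.array(s['tool_rot'])
        A=Rw@T[:3,:3]; p=Rw@T[:3,3]+np.array(s['position']); R=A.T; t=-A.T@p
    np.savez(n+'.npz',img=c['img'],depth=c['depth'],K=[c['fx'],c['fy'],c['cx'],c['cy']],R=R,t=t)
    return s
def world(n,u,v,z=None):
    d=np.load(n+'.npz'); fx,fy,cx,cy=d['K']; R,t=d['R'],d['t']
    r=np.array([(u-cx)/fx,(v-cy)/fy,1.])
    if z is None:
        return R.T@(r*d['depth'][int(v),int(u)]-t)
    o=-R.T@t; w=R.T@r
    return o+w*(z-o[2])/w[2]
def proj(n,X):
    d=np.load(n+'.npz'); fx,fy,cx,cy=d['K']; p=d['R']@np.array(X)+d['t']
    return p[0]/p[2]*fx+cx,p[1]/p[2]*fy+cy
E
python3 - <<'E'
from h import *
for n in ['top','side']:
    s=grab(n); d=np.load(n+'.npz'); cv2.imwrite(f'pics/{n}0.png',d['img']); print(d['K'],-d['R'].T@d['t'])
print(s)
E
```

```text
[382.99252859 382.99252859 323.26634334 196.66359019] [534.61591551  25.97650976 922.12057438]
[491.68350696 491.68350696 321.78574826 201.78720807] [ 199.16440371 -507.13124019  838.64815997]
{'time_s': 0.05, 'joints': array([-1.22710155,  0.47780115,  0.02235804,  1.55641328, -0.011455  ,
        1.10928749, -0.08307782]), 'qvel': array([-6.77437405e-04, -1.97044634e-03, -1.19439547e-03, -1.20874562e-03,
        1.04338673e-03,  2.95076657e-04, -2.80636625e-05]), 'joint_efforts': array([ 3.30924129e-03, -5.98298156e+01,  1.61491692e+00, -2.82251805e+01,
        1.28548290e-02,  5.16669810e-03,  2.74057521e-05]), 'position': array([294.47814663, 606.7476565 , 230.34149383]), 'tool_rot': array([[ 8.99685989e-01, -6.11238934e-04,  4.36537223e-01],
       [-4.36537613e-01, -1.67293726e-03,  8.99684452e-01],
       [ 1.80377222e-04, -9.99998414e-01, -1.77194700e-03]]), 'wrist_force': array([ 0.36530286,  0.67822854, -0.91554822]), 'wrist_torque': array([0.00283121, 0.02012773, 0.03322467]), 'gripper_width': 85.58730664065234}
```

View pics/top0.png

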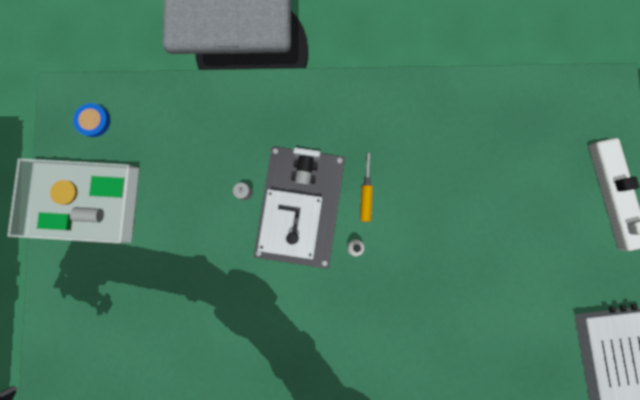

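View pics/side0.png

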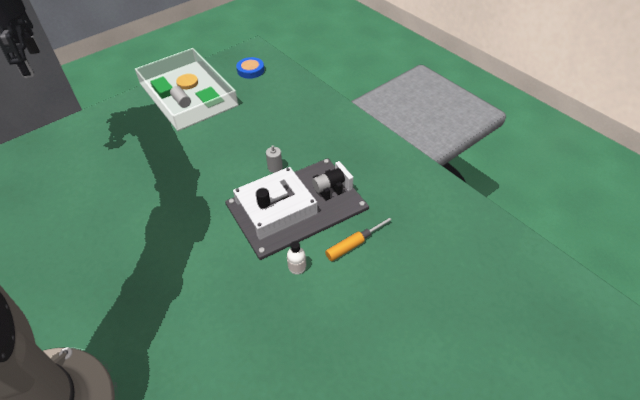

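```bash
python3 - <<'E'
from h import *
d=np.load('top.npz')['img'][130:280,220:390]
cv2.imwrite('pics/top1.png',cv2.resize(d,None,fx=4,fy=4,interpolation=cv2.INTER_CUBIC))
d=np.load('side.npz')['img'][140:280,220:400]
cv2.imwrite('pics/side1.png',cv2.resize(d,None,fx=4,fy=4,interpolation=cv2.INTER_CUBIC))
E
```

```text
(no output)
```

View pics/top1.png

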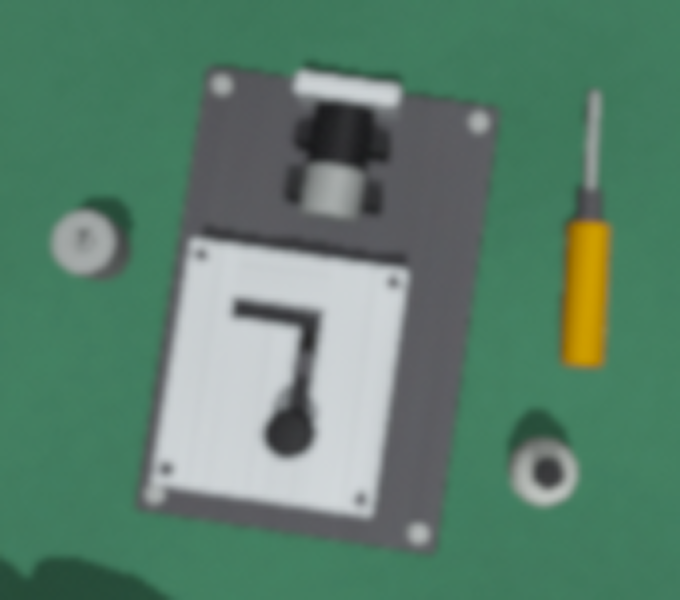

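View pics/side1.png

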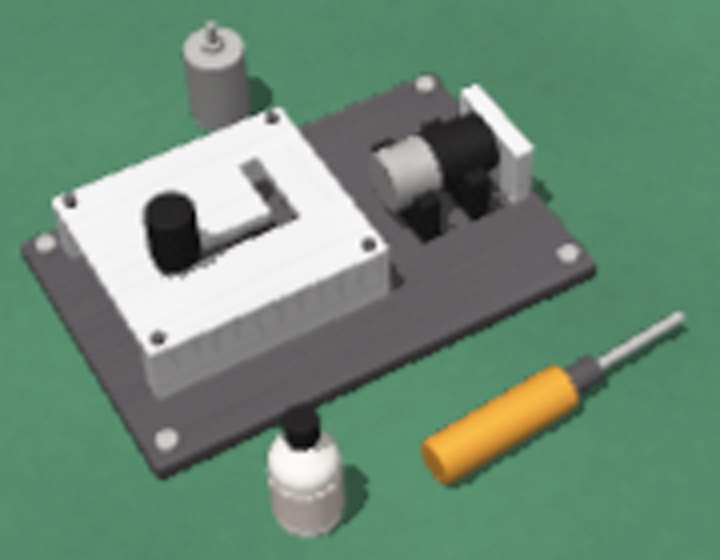

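```bash
python3 - <<'E'
from h import *
px=lambda u,v:((u+.5)/4-.5+220,(v+.5)/4-.5+130)
F=[(60,75,50),(60,-50,50),(-80,-50,50),(-80,75,50),(170,90,12),(170,-90,12),(-100,-90,12),(-100,90,12)]
P=[(190,238),(410,268),(372,518),(150,490),(210,66),(497,107),(435,550),(138,510)]
W=np.array([world('top',*px(*p),f[2])[:2] for p,f in zip(P,F)]); Fx=np.array(F,float)[:,:2]
a=W-W.mean(0); b=Fx-Fx.mean(0)
th=np.arctan2((b[:,0]*a[:,1]-b[:,1]*a[:,0]).sum(),(a*b).sum())
R=np.array([[np.cos(th),-np.sin(th)],[np.sin(th),np.cos(th)]]); o=W.mean(0)-R@Fx.mean(0)
print(th,o); print((W-(Fx@R.T+o)).round(1))
f=lambda w:(R.T@(w[:2]-o)).round(1)
for n,(u,v,z) in dict(head=(289,430,92),corner=(309,319,50),end=(238,307,50)).items():
    w=world('top',*px(u,v),z); print(n,w.round(1),f(w))
w=world('top',*px(289,430)); print('head depth',w.round(1),f(w))
sp=lambda u,v:((u+.5)/4-.5+220,(v+.5)/4-.5+140)
for n,(u,v,z) in dict(headside=(170,205,92),corner=(285,215,50),end=(252,165,50)).items():
    w=world('side',*sp(u,v),z); print(n,w.round(1),f(w))
w=world('side',*sp(170,205)); print(w.round(1),f(w))
np.savez('fix.npz',th=th,o=o,R=R)
for n,(u,v,z) in dict(spare=(85,240,70),bottle=(547,472,80)).items():
    w=world('top',*px(u,v),z); print(n,w.round(1),f(w))
from plant import monitor
E
```

```text
-0.15408528749150932 [565.17471963  96.11045278]
[[ 1.2  1.1]
 [ 1.4 -1.4]
 [-1.4  0.2]
 [-3.5  2. ]
 [-0.7 -2.9]
 [-0.7  1.8]
 [ 3.   1.3]
 [ 0.6 -2. ]]
head [527.3 101.9  92. ] [-38.3  -0.1]
corner [589.8  94.   50. ] [24.6  1.7]
end [597.1 134.6  50. ] [25.7 42.9]
head depth [527.3 102.   90.9] [-38.3  -0. ]
headside [530. 103.  92.] [-35.9   1.4]
corner [591.9  91.   50. ] [27.2 -0.9]
end [600.5 132.5  50. ] [29.3 41.4]
[531.4 105.7  88.7] [-34.8   4.3]
spare [634.5 217.9  70. ] [ 49.8 131. ]
bottle [502.7 -37.6  80. ] [ -41.2 -141.7]
```

Call:
arm_command(
  increments=[
    [33,0,-32,-0.025,1],
    [66,0,-64,-0.05,0.8],
    [99,0,-96,-0.075,0],
    [132,0,-128,-0.1,0],
    [165,0,-160,-0.125,0],
    [198,0,-191,-0.15,0],
    [231,0,-223,-0.18,0],
    [264,0,-255,-0.21,0],
    [297,0,-287,-0.24,0],
    [330,0,-319,-0.27,0],
    [362,0,-350,-0.298,0],
    [381,0,-368,-0.298,0],
  ],
)

```text
time_s: 1.6
position: [476.8, 106.8, 230.9]
tool_rot: [[0.988, -0.001, 0.156], [-0.156, -0.002, 0.988], [-0.001, -1.0, -0.002]]
wrist_force: [0.9, 0.7, -0.2]
gripper_width: 0.0
```

```bash
python3 - <<'E'
from h import *
s=grab('wrist'); d=np.load('wrist.npz'); cv2.imwrite('pics/w0.png',d['img']); print(s['position'],s['tool_rot'],s['gripper_width'],s['time_s'],s['wrist_force'])
E
```

```text
[476.83751211 106.7735133  230.89296642] [[ 9.87831383e-01 -9.60019519e-04  1.55525679e-01]
 [-1.55527413e-01 -2.12075829e-03  9.87829300e-01]
 [-6.18503035e-04 -9.99997290e-01 -2.24426095e-03]] 0.013663700231225524 1.6 [ 0.86768863  0.697034   -0.19738233]
```

View pics/w0.png

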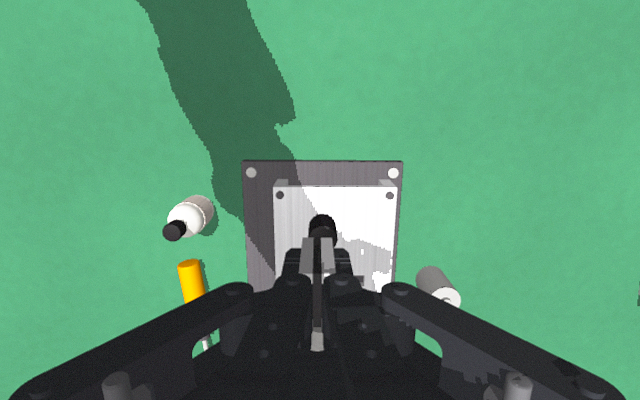

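```bash
python3 - <<'E'
from h import *
k=np.load('fix.npz');R=k['R'];o=k['o'];f=lambda w:(R.T@(np.array(w)[:2]-o)).round(1)
print('tcp',f([476.84,106.77]))
for p in [(274,185),(397,185)]: print(f(world('wrist',*p,50)))
for p in [(242,160),(403,160)]: print(f(world('wrist',*p,12)))
d=np.load('wrist.npz')['img'][170:260,270:370]
cv2.imwrite('pics/w1.png',cv2.resize(d,None,fx=6,fy=6,interpolation=cv2.INTER_CUBIC))
E
```

```text
tcp [-88.9  -3. ]
[-79.7 -46.8]
[-79.6  77. ]
[-99.1 -86.2]
[-98.9  91.2]
```

View pics/w1.png

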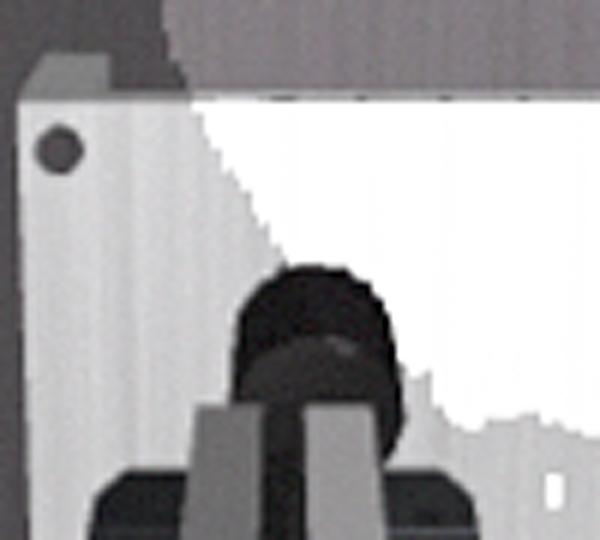

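```bash
python3 - <<'E'
from h import *
k=np.load('fix.npz');R=k['R'];o=k['o'];f=lambda w:(R.T@(np.array(w)[:2]-o)).round(1)
for u,v in [(236,385),(402,385),(318,335),(318,268)]:
  q=(270+u/6,170+v/6); w=world('wrist',*q,92 if v>300 else 55); print(f(w), f(world('wrist',*q)),world('wrist',*q)[2])
E
```

```text
[-43.5 -10.4] [-43.1 -10.4] 91.1562124579645
[-43.5  14.9] [-27.2  17.4] 51.36239115632287
[-51.6   2.1] [-51.1   2.1] 90.68318237805714
[-49.9   2.6] [-52.2   2.5] 61.98689071133118
```

Call:
arm_command(
  increments=[
    [0,20,5,0,0],
    [0,50,5,0,0],
    [0,85,5,0,0],
    [0,120,5,0,0],
    [0,145,5,0,0],
    [0,160,5,0,0],
    [0,166,5,0,0],
    [0,166,5,0,0],
    [4,166,5,0,0],
    [8,166,5,0,0],
    [8,166,5,0,0],
  ],
)

```text
time_s: 3.02
position: [487.2, 106.9, 65.4]
tool_rot: [[0.987, 0.001, 0.159], [-0.159, -0.003, 0.987], [0.001, -1.0, -0.003]]
wrist_force: [0.3, 0.8, 1.1]
gripper_width: 0.2
```

Call:
arm_command(
  increments=[
    [4,0,3,0,0],
    [8,0,3,0,0],
    [10,0,3,0,0],
    [12,0,3,0,0],
    [14,0,3,0,0],
    [16,0,3,0,0],
    [18,0,3,0,0],
    [20,0,3,0,0],
    [22,0,3,0,0],
    [24,0,3,0,0],
    [24,0,3,0,0],
  ],
)

```text
time_s: 4.4
position: [511.6, 105.9, 65.3]
tool_rot: [[0.987, 0.001, 0.16], [-0.16, -0.003, 0.987], [0.001, -1.0, -0.003]]
wrist_force: [-1.8, 0.2, -0.6]
gripper_width: -0.0
```

```bash
cat >> h.py <<'E'
k=np.load('fix.npz');FR=k['R'];o=k['o']
f=lambda w:(FR.T@(np.array(w)[:2]-o)).round(1)
def st():
    s=monitor.state(); print(s['time_s'],'tcp',f(s['position']),s['position'][2].round(1),'force f',FR.T@s['wrist_force'][:2],s['wrist_force'][2],'tool vs fix yaw',np.degrees(np.arctan2(s['tool_rot'][1,0],s['tool_rot'][0,0])-k['th']))
E
python3 - <<'E'
from h import *
grab('side');grab('wrist');st()
a=np.load('side.npz')['img'][120:280,200:400]
cv2.imwrite('pics/a1.png',cv2.resize(a,None,fx=3.5,fy=3.5,interpolation=cv2.INTER_CUBIC))
E
```

```text
4.5 tcp [-54.5   1.5] 65.3 force f [-2.1773729  -0.33647197] -0.8042864349512653 tool vs fix yaw -0.35032409391049496
```

View pics/a1.png

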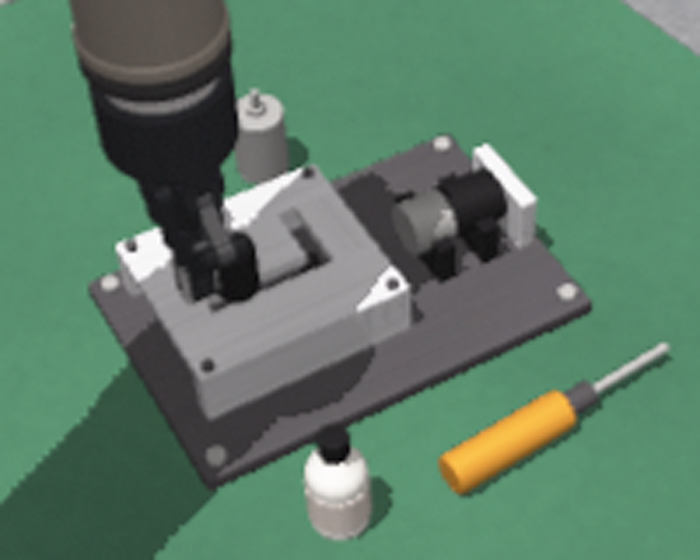

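Call:
arm_command(
  increments=[
    [4,0,0,0,0],
    [8,0,0,0,0],
    [12,0,0,0,0],
    [16,0,0,0,0],
    [20,0,0,0,0],
    [24,0,0,0,0],
    [28,0,0,0,0],
    [32,0,0,0,0],
    [36,0,0,0,0],
    [40,0,0,0,0],
    [42,0,0,0,0],
    [42,0,0,0,0],
  ],
)

```text
time_s: 6.0
position: [553.5, 99.2, 65.4]
tool_rot: [[0.987, 0.002, 0.16], [-0.16, -0.003, 0.987], [0.002, -1.0, -0.003]]
wrist_force: [-1.7, 0.7, -1.5]
gripper_width: -0.2
```

```bash
python3 - <<'E'
from h import *
grab('side');grab('wrist');st()
a=np.load('side.npz')['img'][120:280,200:400]
cv2.imwrite('pics/a2.png',cv2.resize(a,None,fx=3.5,fy=3.5,interpolation=cv2.INTER_CUBIC))
E
```

```text
6.1 tcp [-12.    1.2] 65.6 force f [-1.58146726 -0.49306701] -0.46632054553256697 tool vs fix yaw -0.3483617632869294
```

View pics/a2.png

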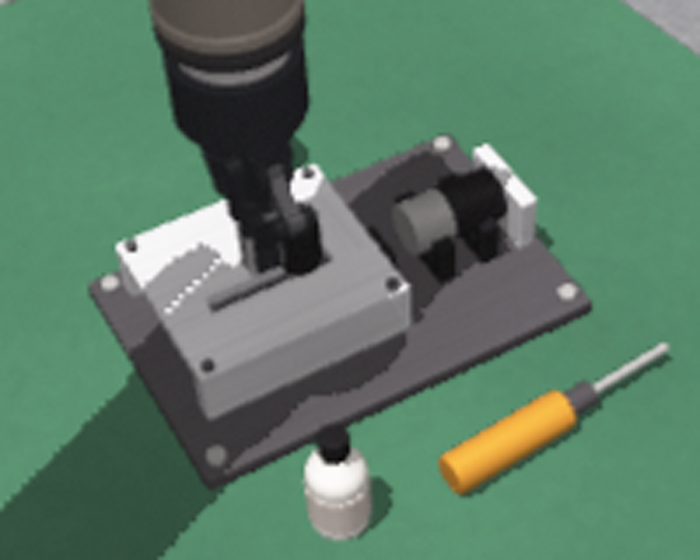

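Call:
arm_command(
  increments=[
    [2,0,0,0,0],
    [4,0,0,0,0],
    [6,0,0,0,0],
    [8,0,0,0,0],
    [9,0,0,0,0],
    [10,0,0,0,0],
    [10,0,0,0,0],
  ],
)

```text
time_s: 6.98
position: [563.5, 97.5, 65.6]
tool_rot: [[0.987, 0.002, 0.16], [-0.16, -0.003, 0.987], [0.003, -1.0, -0.003]]
wrist_force: [-1.8, 0.6, -1.4]
gripper_width: 0.1
```

```bash
python3 -c "
from h import *
st()"
```

```text
6.975 tcp [-1.8  1.1] 65.6 force f [-1.91621223  0.32967437] -1.4068974412997892 tool vs fix yaw -0.35972631475597605
```

Call:
arm_command(
  increments=[
    [1,0,0,0,0],
    [2,0,0,0,0],
    [2.5,0,0,0,0],
    [2.5,0,0,0,0],
  ],
)

```text
time_s: 7.48
position: [566.1, 97.1, 65.6]
tool_rot: [[0.987, 0.003, 0.16], [-0.16, -0.003, 0.987], [0.003, -1.0, -0.003]]
wrist_force: [-2.9, 1.4, -0.7]
gripper_width: 0.1
```

```bash
python3 -c "
from h import *
st()"
```

```text
7.475 tcp [0.8 1.1] 65.6 force f [-3.05479116  0.97149596] -0.6780709975109335 tool vs fix yaw -0.3607996888067615
```

Call:
arm_command(
  increments=[
    [1,0,0,0,0],
    [1.5,0,0,0,0],
    [1.5,0,0,0,0],
  ],
)

```text
time_s: 7.85
position: [567.3, 96.9, 65.5]
tool_rot: [[0.987, 0.002, 0.16], [-0.16, -0.003, 0.987], [0.002, -1.0, -0.003]]
wrist_force: [-4.6, 0.4, -0.1]
gripper_width: 0.2
```

```bash
python3 -c "
from h import *
st()"
```

```text
7.85 tcp [2.  1.1] 65.5 force f [-4.56516382 -0.34478616] -0.06559011279328905 tool vs fix yaw -0.35833784971151356
```

Call:
arm_command(
  increments=[
    [1,0,0,0,0],
    [1.5,0,0,0,0],
    [1.5,0,0,0,0],
  ],
)

```text
time_s: 8.22
position: [567.5, 96.9, 65.5]
tool_rot: [[0.987, -0.001, 0.159], [-0.159, -0.003, 0.987], [-0.0, -1.0, -0.003]]
wrist_force: [-7.7, 1.6, 3.7]
gripper_width: 0.3
```

```bash
python3 -c "
from h import *
grab('side');grab('top');st()
a=np.load('side.npz')['img'][130:230,230:350]
cv2.imwrite('pics/a3.png',cv2.resize(a,None,fx=6,fy=6,interpolation=cv2.INTER_CUBIC))
"
```

```text
8.325 tcp [2.2 1.1] 65.5 force f [-8.78732269  0.12598449] 3.328004301419933 tool vs fix yaw -0.3379419317331401
```

View pics/a3.png

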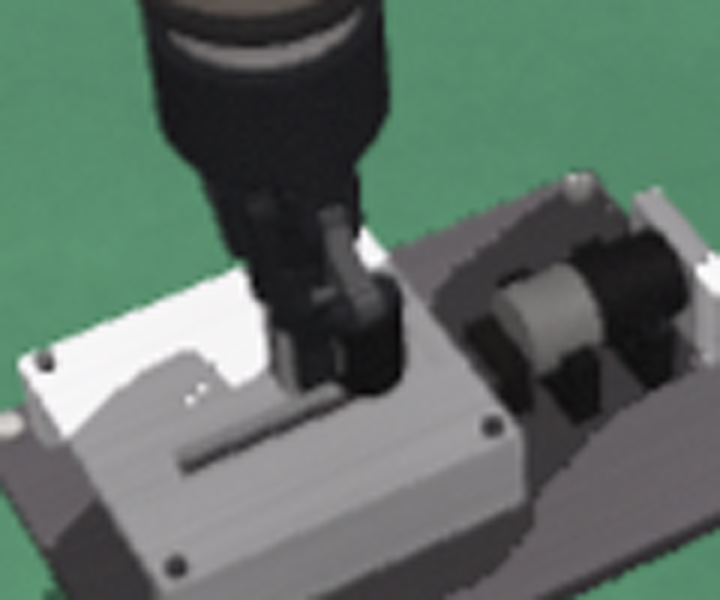

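Call:
arm_command(
  increments=[
    [-5,0,0,0,0],
    [-15,0,0,0,0],
    [-25,0,0,0,0],
    [-25,0,-6,0,0],
    [-25,0,-20,0,0],
    [-25,0,-38,0,0],
    [-25,0,-50,0,0],
    [-20,0,-56,0,0],
    [-5,0,-56,0,0],
    [12,0,-56,0,0],
    [24,0,-56,0,0],
    [24,0,-56,0,0],
  ],
)

```text
time_s: 9.82
position: [583.5, 37.9, 65.6]
tool_rot: [[0.987, 0.0, 0.159], [-0.159, -0.003, 0.987], [0.001, -1.0, -0.003]]
wrist_force: [-1.1, 0.1, 0.4]
gripper_width: 0.2
```

```bash
python3 -c "
from h import *
grab('side');grab('top');grab('wrist');st()
a=np.load('side.npz')['img'][130:260,230:370]
cv2.imwrite('pics/a4.png',cv2.resize(a,None,fx=5,fy=4.6,interpolation=cv2.INTER_CUBIC))
cv2.imwrite('pics/w4.png',np.load('wrist.npz')['img'])
"
```

```text
9.975 tcp [ 25.3 -54.9] 65.4 force f [-0.02612452  0.83283596] -0.34281994956612183 tool vs fix yaw -0.3187567569944919
```

View pics/a4.png

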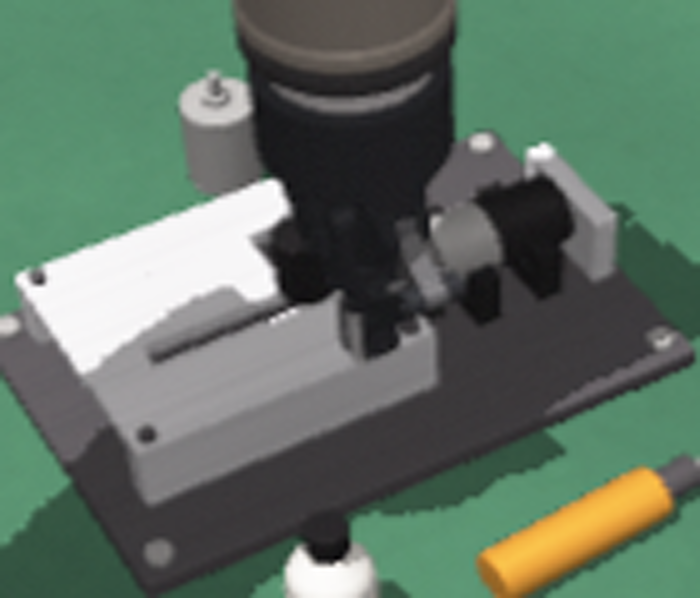

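View pics/w4.png

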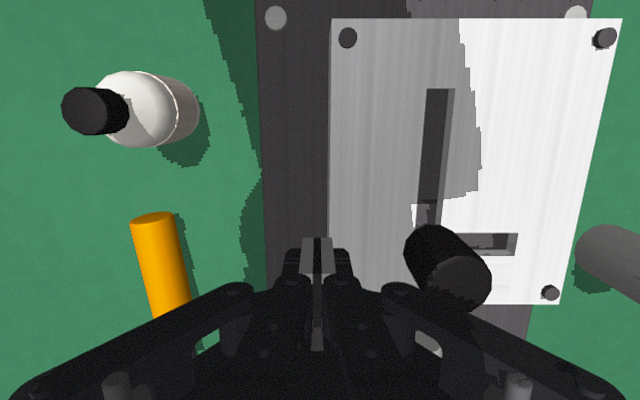

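```bash
python3 -c "
from h import *
for p in [(463,281),(463,265)]: print(f(world('wrist',*p,92)),f(world('wrist',*p)))
d=np.load('wrist.npz')['img'][215:320,390:510]
cv2.imwrite('pics/w5.png',cv2.resize(d,None,fx=5,fy=5))
"
```

```text
[24.7  2.7] [24.8  2.8]
[17.8  2. ] [17.3  1.5]
```

View pics/w5.png

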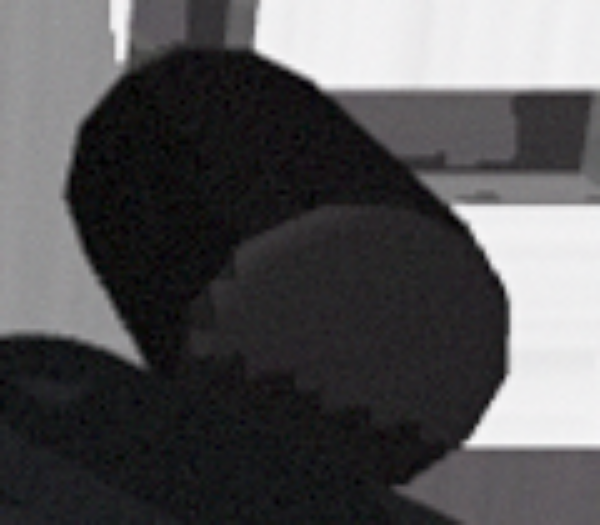

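Call:
arm_command(
  increments=[
    [0,0,6,0,0],
    [0,0,12,0,0],
    [0,0,18,0,0],
    [0,0,22,0,0],
    [0,0,25,0,0],
    [0,0,28,0,0],
    [0,0,31,0,0],
    [0,0,34,0,0],
    [0,0,37,0,0],
    [0,0,40,0,0],
    [0,0,40,0,0],
  ],
)

```text
time_s: 11.35
position: [588.2, 78.0, 65.3]
tool_rot: [[0.987, -0.001, 0.159], [-0.159, -0.003, 0.987], [-0.001, -1.0, -0.003]]
wrist_force: [-0.4, -1.1, 0.2]
gripper_width: -0.3
```

```bash
python3 -c "
from h import *
grab('wrist');st()
cv2.imwrite('pics/w6.png',np.load('wrist.npz')['img'])
"
```

```text
11.4 tcp [ 25.5 -14.4] 65.3 force f [-0.46554681 -0.99173992] 0.08556043662629353 tool vs fix yaw -0.29043065952745495
```

View pics/w6.png

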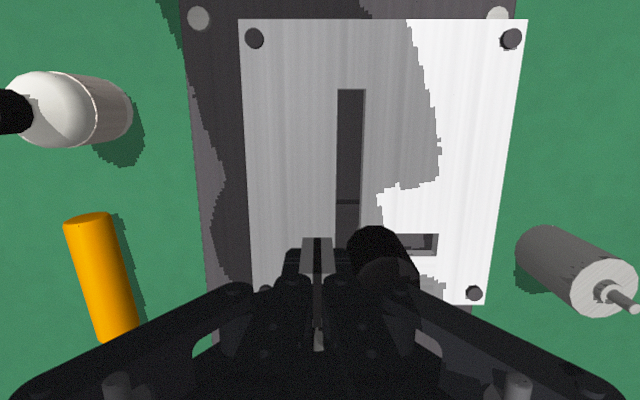

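Call:
arm_command(
  increments=[
    [0,0,3,0,0],
    [0,0,6,0,0],
    [0,0,9,0,0],
    [0,0,12,0,0],
    [0,0,15,0,0],
    [0,0,18,0,0],
    [0,0,20,0,0],
    [0,0,22,0,0],
    [0,0,22,0,0],
  ],
)

```text
time_s: 12.52
position: [591.7, 100.1, 65.2]
tool_rot: [[0.987, -0.001, 0.158], [-0.158, -0.002, 0.987], [-0.001, -1.0, -0.003]]
wrist_force: [0.8, -1.0, 0.5]
gripper_width: 0.1
```

```bash
python3 -c "
from h import *
grab('wrist');st()
cv2.imwrite('pics/w7.png',np.load('wrist.npz')['img'])
"
```

```text
12.575 tcp [25.6  8. ] 65.2 force f [ 0.17839316 -2.63031921] 1.3820894540405915 tool vs fix yaw -0.2795540514729442
```

View pics/w7.png

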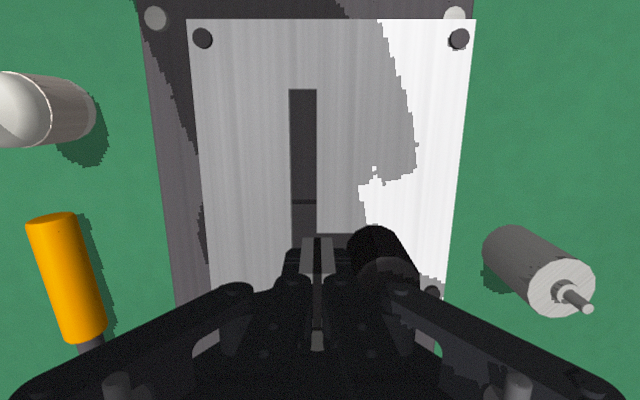

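Call:
arm_command(
  increments=[
    [0,0,1.5,0,0],
    [0,0,3,0,0],
    [0,0,4,0,0],
    [0,0,4,0,0],
  ],
)

```text
time_s: 13.08
position: [592.4, 104.3, 65.2]
tool_rot: [[0.987, -0.001, 0.158], [-0.158, -0.002, 0.987], [-0.001, -1.0, -0.002]]
wrist_force: [-0.3, -2.5, 0.9]
gripper_width: -0.0
```

```bash
python3 -c "
from h import *
st()
"
```

```text
13.075 tcp [25.6 12.2] 65.2 force f [ 0.12017873 -2.5324139 ] 0.8883645357886972 tool vs fix yaw -0.26796136196667164
```

Call:
arm_command(
  increments=[
    [0,0,1,0,0],
    [0,0,2,0,0],
    [0,0,2,0,0],
  ],
)

```text
time_s: 13.45
position: [592.7, 105.8, 65.2]
tool_rot: [[0.987, -0.001, 0.158], [-0.158, -0.003, 0.987], [-0.001, -1.0, -0.003]]
wrist_force: [-0.7, -3.7, 1.7]
gripper_width: 0.4
```

```bash
python3 -c "
from h import *
st()
"
```

```text
13.45 tcp [25.7 13.8] 65.2 force f [-0.08114807 -3.76151218] 1.7034496924222964 tool vs fix yaw -0.2864883443021855
```

Call:
arm_command(
  increments=[
    [0,0,1,0,0],
    [0,0,2,0,0],
    [0,0,2,0,0],
  ],
)

```text
time_s: 13.82
position: [592.7, 106.1, 65.2]
tool_rot: [[0.987, -0.002, 0.16], [-0.16, -0.004, 0.987], [-0.001, -1.0, -0.005]]
wrist_force: [-1.2, -6.9, 3.6]
gripper_width: -0.1
```

```bash
python3 -c "
from h import *
st()
"
```

```text
13.825 tcp [25.7 14.1] 65.2 force f [-0.09769117 -7.02966175] 3.5955879891407765 tool vs fix yaw -0.35985828397025216
```

Call:
arm_command(
  increments=[
    [0,0,-5,0,0],
    [0,0,-15,0,0],
    [0,0,-30,0,0],
    [0,0,-42,0,0],
    [0,-10,-50,0,0],
    [0,-40,-52,0,0],
    [0,-80,-52,0,0],
    [-20,-120,-52,0,0],
    [-45,-150,-52,0,0],
    [-75,-170,-52,0,0],
    [-90,-175,-52,0,0],
    [-90,-175,-52,0,0],
  ],
)

```text
time_s: 15.32
position: [495.5, 70.0, 240.8]
tool_rot: [[0.987, -0.001, 0.159], [-0.159, -0.004, 0.987], [-0.001, -1.0, -0.004]]
wrist_force: [0.1, -0.5, -0.4]
gripper_width: 0.3
```

```bash
python3 -c "
from h import *
grab('side');grab('top');grab('wrist');st()
a=np.load('side.npz')['img'][130:260,220:400]
cv2.imwrite('pics/a8.png',cv2.resize(a,None,fx=4,fy=4,interpolation=cv2.INTER_CUBIC))
cv2.imwrite('pics/w8.png',np.load('wrist.npz')['img'])
"
```

```text
15.475 tcp [-63.9 -36.7] 239.9 force f [-0.92667703  0.10340762] -0.38648399165649394 tool vs fix yaw -0.37703230711582725
```

View pics/a8.png

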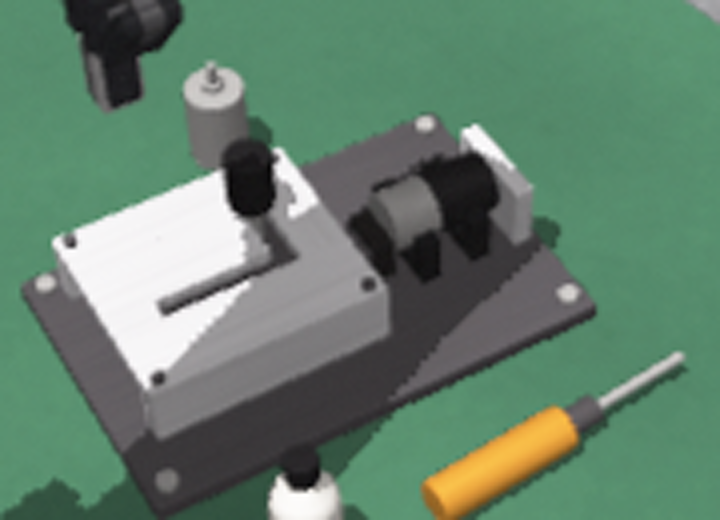

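View pics/w8.png

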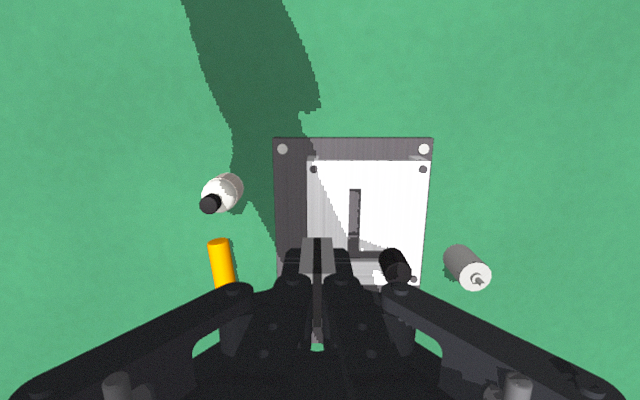

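```bash
python3 -c "
from h import *
w=world('side',220+248/4,130+157/4,92);print('side head',f(w))
print(f(world('side',220+248/4,130+157/4)), world('side',220+248/4,130+157/4)[2])
a=np.load('top.npz')['img'][130:280,220:390]
cv2.imwrite('pics/t8.png',cv2.resize(a,None,fx=4,fy=4,interpolation=cv2.INTER_CUBIC))
"
```

```text
side head [28.2 35.6]
[28.9 37.2] 90.23597177175135
```

View pics/t8.png

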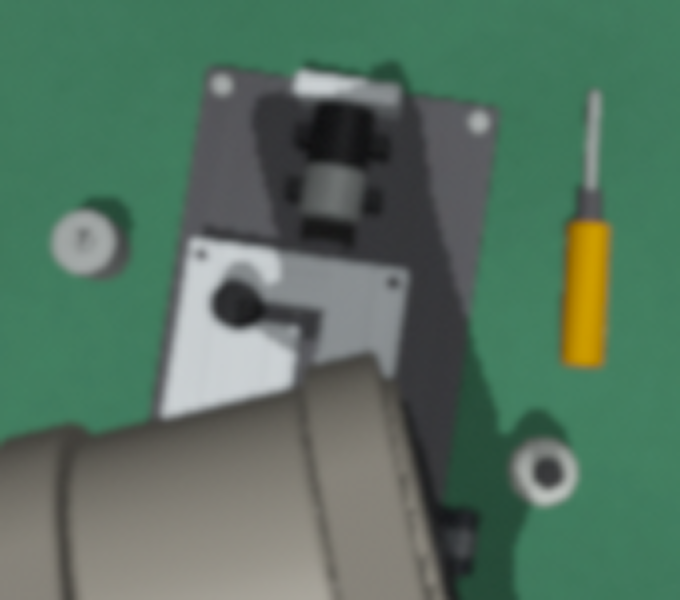

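```bash
python3 -c "
from h import *
for u,v in [(237,304),(236,303),(238,305)]:
  print(f(world('top',(u+.5)/4-.5+220,(v+.5)/4-.5+130,92)))
i=np.load('top.npz')['img'].astype(int).max(2)
ys,xs=np.where(i[195:216,270:287]<70); print(xs.mean()+270,ys.mean()+195,f(world('top',xs.mean()+270,ys.mean()+195,92)))
d=np.load('side.npz')['img'][155:200,260:310]
cv2.imwrite('pics/s9.png',cv2.resize(d,None,fx=12,fy=12,interpolation=cv2.INTER_CUBIC))
d=np.load('wrist.npz')['img'][230:300,360:440]
cv2.imwrite('pics/w9.png',cv2.resize(d,None,fx=8,fy=8,interpolation=cv2.INTER_CUBIC))
"
```

```text
[25.1 38.1]
[25.5 38.7]
[24.6 37.4]
279.6930693069307 205.8019801980198 [24.9 36.2]
```

View pics/s9.png

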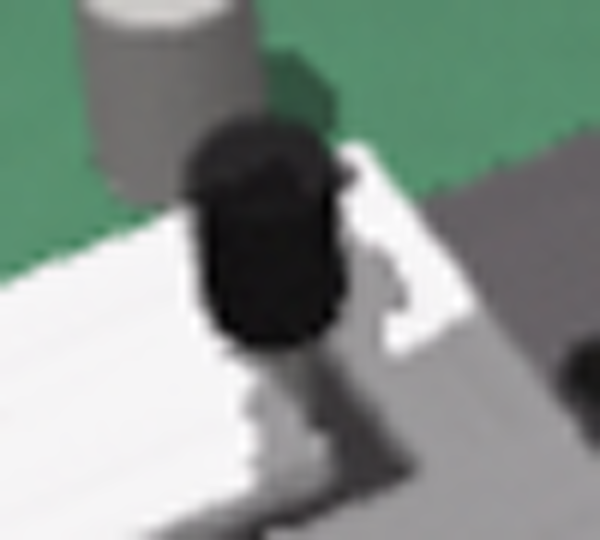

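View pics/w9.png

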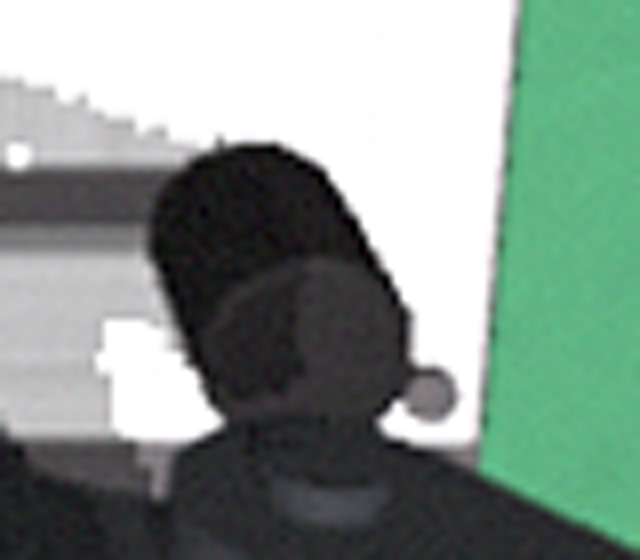

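```bash
python3 -c "
from h import *
print('head',f(world('wrist',360+308/8,230+345/8,92)),f(world('wrist',360+308/8,230+345/8)))
print('L,R',f(world('wrist',360+202/8,230+340/8,92)),f(world('wrist',360+412/8,230+340/8,92)))
print('edge y75',f(world('wrist',360+490/8,230+345/8,50)),f(world('wrist',360+518/8,230+0/8,50)))
print('slot walls x',f(world('wrist',360+50/8,230+165/8,50)),f(world('wrist',360+50/8,230+250/8,50)))
"
```

```text
head [25.8 41.4] [25.4 41.2]
L,R [25.1 28.5] [25.2 54. ]
edge y75 [48.5 77.8] [-2.7 77.6]
slot walls x [21.1 15.7] [33.9 16.1]
```

Call:
arm_command(
  increments=[
    [15,5,0,0,0],
    [45,20,0,0,0],
    [75,40,0,0,0],
    [90,75,0,0,0],
    [90,115,0,0,0],
    [90,150,0,0,0],
    [90,170,0,0,0],
    [90,175,0,0,0],
    [90,175,10,0,0],
    [90,175,25,0,0],
    [90,175,35,0,0],
    [90,175,40,0,0],
  ],
)

```text
time_s: 16.98
position: [591.6, 95.5, 65.1]
tool_rot: [[0.987, -0.002, 0.158], [-0.158, -0.004, 0.987], [-0.001, -1.0, -0.004]]
wrist_force: [-0.6, -0.0, -0.3]
gripper_width: 0.2
```

```bash
python3 -c "
from h import *
st()
"
```

```text
16.975 tcp [26.2  3.5] 65.1 force f [-0.55781918 -0.09409967] -0.2879382800232103 tool vs fix yaw -0.27368825088268306
```

Call:
arm_command(
  increments=[
    [0,0,3,0,0],
    [0,0,6,0,0],
    [0,0,9,0,0],
    [0,0,11,0,0],
    [0,0,12,0,0],
    [0,0,13,0,0],
    [0,0,14,0,0],
    [0,0,14,0,0],
  ],
)

```text
time_s: 17.98
position: [593.2, 106.1, 64.9]
tool_rot: [[0.987, -0.003, 0.161], [-0.161, -0.007, 0.987], [-0.002, -1.0, -0.008]]
wrist_force: [-2.5, -7.8, 3.1]
gripper_width: -0.1
```

```bash
python3 -c "
from h import *
st()
"
```

```text
17.975 tcp [26.2 14.1] 64.9 force f [-1.30725881 -8.14593198] 3.1232941993723253 tool vs fix yaw -0.42275595240978486
```

Call:
arm_command(
  increments=[
    [0,0,1,0,0],
    [0,0,2,0,0],
    [0,0,2.5,0,0],
    [0,0,2.5,0,0],
  ],
)

```text
time_s: 18.48
position: [593.3, 105.9, 64.9]
tool_rot: [[0.987, -0.004, 0.163], [-0.163, -0.01, 0.987], [-0.003, -1.0, -0.011]]
wrist_force: [-1.7, -7.2, 3.4]
gripper_width: 0.1
```

```bash
python3 -c "
from h import *
st()
"
```

```text
18.475 tcp [26.2 14. ] 64.9 force f [-0.59928216 -7.37194227] 3.3693695975651696 tool vs fix yaw -0.5321909972884465
```

Call:
arm_command(
  increments=[
    [0,0,-5,0,0],
    [0,0,-15,0,0],
    [0,0,-30,0,0],
    [0,0,-42,0,0],
    [0,-10,-50,0,0],
    [0,-40,-52,0,0],
    [0,-80,-52,0,0],
    [-20,-120,-52,0,0],
    [-45,-150,-52,0,0],
    [-75,-170,-52,0,0],
    [-90,-175,-52,0,0],
    [-90,-175,-52,0,0],
  ],
)

```text
time_s: 19.98
position: [496.4, 71.2, 240.9]
tool_rot: [[0.987, -0.004, 0.162], [-0.162, -0.009, 0.987], [-0.002, -1.0, -0.01]]
wrist_force: [0.5, 0.7, -0.8]
gripper_width: -0.0
```

```bash
python3 -c "
from h import *
grab('side');grab('top');grab('wrist');st()
a=np.load('side.npz')['img'][130:260,220:400]
cv2.imwrite('pics/a10.png',cv2.resize(a,None,fx=4,fy=4,interpolation=cv2.INTER_CUBIC))
d=np.load('wrist.npz')['img'][230:300,360:440]
cv2.imwrite('pics/w10.png',cv2.resize(d,None,fx=8,fy=8,interpolation=cv2.INTER_CUBIC))
"
```

```text
20.125 tcp [-63.3 -35.5] 239.9 force f [-0.06849109  0.62386177] 0.873159684957531 tool vs fix yaw -0.5491701098292092
```

View pics/a10.png

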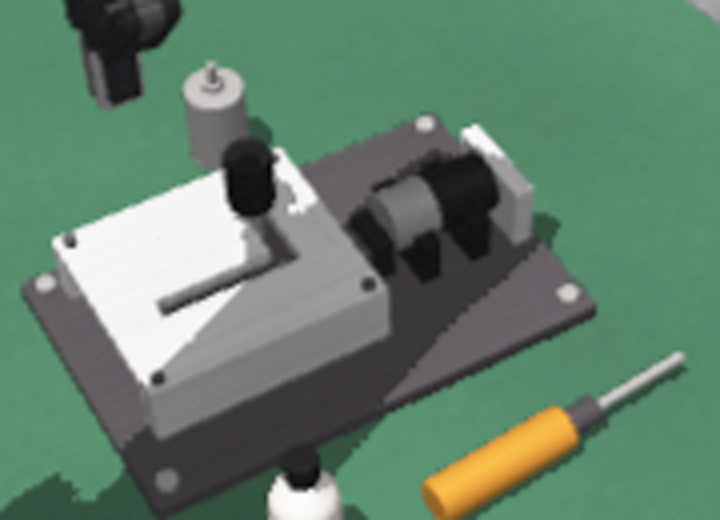

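View pics/w10.png

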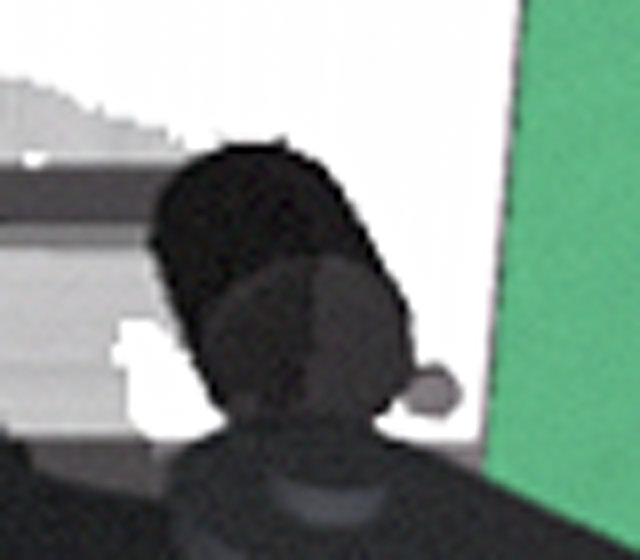

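The knob has not moved, so it was already against the end stop. The arm is clear and the other objects are where they were.

```bash
python3 -c "
from h import *
print(finish_job())"
```

```text
the job is handed in; nothing more can be done
None
```

I pushed the knob along the long leg to the corner with the shut fingertips, then went round and pushed it sideways to the end of the short leg. After backing the arm away I handed the job in at about 20 s. The verdict isn't reported.

- **Corner:** the finger stopped against a hard stop at about 9 N wrist force. Before that the push had been steady at about 2–3 N.
- **End of the short leg:** the finger stopped at 14.1 mm in my fixture coordinates, at about 7 N. I went back and pushed a second time, and it stopped at 14.1 mm again, at about 8 N, both well under the 35 N limit.
- **Where the cameras disagree:** the measured sideways travel was about 38.6 mm from the wrist camera, 38 mm from the top camera and 34–36 mm from the side camera, against 40 mm nominal. The side figure is below the 36 mm needed. It was read from a coarse image, so I relied on the repeated hard stop and the other two cameras.
- **Knob height and surroundings:** the head measured about 90–91 mm above the bench, so the knob is down. The driver, bottle and spare look unmoved in the pictures, though I did not measure them. Nothing was touching the arm at hand-in.

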